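# Set the depth stop of the stoppering stand on the reference jar

## Task

Set the depth stop to the reference jar: bring the red-knobbed stop rod down until its sprung foot bears lightly on the jar's stopper, and do not press hard. Then swing the clamp lever all the way round to lock the rod at that height, let go, and leave the jar and everything else on the table where it stands.

Things in the scene. Friction and masses are not known exactly. Their poses are not given: they have to be found in the camera images.
- stand: Blue painted cast stand fixed to the table, base plate 150 (x) x 200 (y) x 15 mm, from 120 mm on the -y side to 80 mm on the +y side of the origin. Origin on the table straight below the rod's axis, z up; a steel column stands 85 mm to its own -y side (36 mm diameter, 215 mm high). The head that guides the rod: underside 165 mm, top 195 mm above the table, 20 mm to either x side and 40 mm to +y of the rod.
- depth_rod: Square steel stop rod, 14 x 14 mm, sliding upright through the stand's head, red knob on top. Origin on its axis at the underside of the foot when that is not pressed; starts 125 to 145 mm above the table, can go down to 71 mm. It stays where it is left: friction 6 N, weight about 2.5 N, so about 3.5 N on the knob slides it slowly down, 8.5 N up.
- foot_face (a point): Centre of the underside of the rod's rubber foot (20 mm diameter) when not pressed. The foot is sprung in the rod's end: 4 N per mm, 6 mm of travel. A right setting leaves about 2 to 10 N between foot and stopper; more than 18 N at any time is too hard.
- knob_top (a point): Centre of the flat top of the red knob (30 mm diameter, 24 mm high), 162 mm above the rod's origin; push it from above or grip it 12 mm below this point. When the foot meets the stopper this point is 50 to 66 mm above the head's top.
- jar: Clear glass reference jar, loose, 62 mm diameter, upright in a ring nest on the base plate under the rod, its origin (centre of its underside) 15 mm above the table. Mouth 60 mm above its origin. In it a tight black rubber stopper, 28 mm wide, whose flat top lies 68 to 84 mm above the jar's origin, different each time and not measured. It does not give under the allowed force.
- clamp_lever (a joint): Angle of the clamp lever about its upright pivot, rad: 0 to 0.2 at the start (loose), 1.5 at its stop (fully locked); it grows clockwise seen from above. Stiffer from about 0.75 rad on, where its cam meets the rod: up to about 6 N at the post. It stays where it is left.
- lever_post (a point): On the axis of the upright black post (14 mm diameter) at the end of the clamp lever, 90 mm from the pivot axis, 217 mm above the table; the post is free from 190 mm (top of the lever's 12 mm arm) to 235 mm. At joint 0 the lever points from its pivot at 150 degrees, counted counter-clockwise from the stand's own x; at 1.5 rad at 64 degrees.
- lever_pivot (a point): Point on the lever's pivot axis, 217 mm above the table (in the air, 19 mm over the hub), 22 mm to the +y side of the rod's axis in the stand's frame.
- white_mug: White ceramic mug, 76 mm diameter, 85 mm high, origin under its centre. Bystander.
- blue_mug: Blue plastic mug, 76 mm diameter, 80 mm high, origin under its centre. Bystander.
- amber_bottle: Amber bottle, 52 mm diameter, 110 mm high, origin under its centre. Bystander.
- green_bottle: Green glass bottle with yellow cap, 60 mm diameter, 130 mm high, origin under its centre. Bystander.
- reagent_jar: Glass jar with red cap, 60 mm diameter, 70 mm high, origin under its centre. Bystander.
- spare_stopper: Spare black rubber stopper, 28 mm diameter, 26 mm high, loose on a front corner of the stand's base plate, origin under its centre. Bystander.
- screwdriver: Screwdriver lying on the table. Bystander.
There are look-alikes about, which are no part of the job. What is shaped like the jar but green or yellow is not meant.

How it is judged:
By the outcome, as a careful person would: the job done as asked, in the order asked, and still so for the second after the job is handed in, with the robot touching nothing.
It also fails if it takes over 51 s, if anything falls off the work surface, if the arm or the gripper's body presses on something with over 40 N, if the wrist force passes 120 N, or if a joint passes its speed limit or range.

## Robot

A 6-joint arm with a two-finger parallel gripper is mounted at the origin on the work surface. World frame = base frame: x ahead of the robot, y to its left, z up, the work surface at z = 0. Lengths are in m, angles in rad, forces in N, time in s.
With the tool pointing down it reaches from about 0.3 to 0.775 m from the base axis. Payload 14.6 kg.
Tool frame: the origin (TCP) lies on the centre line of the jaws, within the pads' length; the fingertips stand ctrl.tcp_to_tips ahead of it and the grasp point (between the pads) lies 2 mm behind it (ctrl.tcp_to_tips is the distance from the TCP to the fingertips, in m); z points along the fingers, y is the line along which they close (so a half turn about z gives the same grasp; the last joint's range is limited). The gripper opens to 94 mm and grips with 3 to 60 N. Pads are 16 mm wide; open, the fingers measure 119 mm over their backs; the gripper's body (75 mm by 177 mm) begins 78 mm behind the grasp point.
Start: joints at [-1.239, 0.3, 1.521, -0, 1.321, -0.067], TCP at [0.214, -0.507, 0.201] pointing down, gripper open.
Joint ranges: [-3.03, 3.03], [-0.79, 2.21], [0.23, 2.52], [-1.04, 4.18], [0, 3.07], [-2.55, 2.55]. Speed limits (rad/s): [2.22, 2.22, 2.57, 3.14, 3.14, 3.14].

## Interface

Orientations are given as [roll, pitch, yaw] about the fixed x, y, z axes, in that order (R = Rz(yaw) Ry(pitch) Rx(roll)).
In Python, from station import telemetry, viewer, hand_in, ctrl gives the robot as it stands.
- The arm moves only by the tool step_arm, never from a script. Its argument "plan" is a list of rows, each an object of numbers: "dx", "dy", "dz": the shift along the tool's x, y, z scaled (see below); "rx", "ry", "rz": the turn, a rotation vector about the tool's x, y, z scaled (see below); "claw": the closure, from 0 (fully open) to 1 (shut). In form: [{"dx": .., "dy": .., "dz": .., "rx": .., "ry": .., "rz": .., "claw": ..}, ...]. A call has 1 to 10 rows; each row shifts and turns the commanded pose from where the row before left it, along the tool's axes as they then stand; what a row does not reach is not made up. The controller multiplies each number of a shift by 0.1 m and each number of a turn by 90 degrees. A row lasts 1/10 s, in which the tool goes at most 50 mm and 8.59 degrees, less where a joint would pass 70% of its speed; a pose out of reach is approached as far as the arm can. A call with a number of a shift or a turn outside -1 to 1 is refused whole. A call with a gripper value outside its range is refused whole. The fingers move at their own pace and stop on an object; "grip_force" is the grip in N (left out, the last holds). Time passes only in rows, so rows that do not move let the fingers close. It gives the time, the measured TCP pose, the force, the opening and the grip force at its end, in the units of the state.
- telemetry.get_obs(): the state, without advancing time (a new reading comes with each control period).
- viewer.camera(name): name is "side" or "top" or "wrist"; returns a dict with "img" (400x640x3 uint8, red, green, blue), "z_map" (400x640 float32, m along the optical axis (not along the pixel's ray), 0 where there is no reading), "fx", "fy", "cx", "cy" (pixels), "R" (3x3) and "t" (3): a world point X has camera coordinates R X + t; the wrist camera has in their place "tool_from_camera" (4x4, takes a point from camera to tool coordinates, whose origin is the TCP and whose axes are the flange's). Camera axes: x right, y down, z forward; pixel columns grow to the right and rows downward; lengths in m; the calibration is good to about 2 mm. A picture is of the moment at which its call begins: read the wrist's pose just before it.
- hand_in(): hands the job in; it is judged then, once.
Trained networks look in a picture, given as the dict that the camera call returned (one of the last four; its "shot" number tells which), for a name from the list of things; names that differ only in an ending like _2 or _b are one class to them, and where a whole thing is asked for, a point or a joint stands for the part that bears it (a point fixed in the world has none). Each returns a list of dicts, best first, with "score" (0 to 1); they miss things now and then, are a little off and sometimes report something else, mostly with a low value. They report only what shows in the picture. A call takes as long as a camera call. They do not tell look-alikes from the thing itself.
- viewer.recognise(target, picture): "rect" ([left, top, right, bottom] in pixels, round what is visible of it).
The state is a dict: "time_s": time; "qpos": joint angles; "joint_vel": joint speeds; "tau": joint torques, N m; "ee_pos": TCP position; "eef_rot": TCP orientation; "force": force on the tool from outside, world axes, zero at the start; "moment": the same for the moment, N m; "grip_width": finger opening in m; "grip_force": force on a finger pad.
Only numpy, scipy, OpenCV 4.12 (cv2) and the standard library are available. Lean on these libraries where they do the work, as an engineer would, in place of code of your own. Each camera call takes 0.05 s, during which the arm holds its last target. There are 200 camera calls.

## Working session

There is one attempt and no reset: what is moved stays moved. The work goes in short steps, Python scripts to look and compute and a tool call to move; the robot and the scene stay as the last step left them, time stands still between calls to the robot, and variables do not carry over. Pictures are saved under pics/ and viewed, at most 10 in all, crops included, and the job is handed in when it is done.

Besides the shell and the picture viewer there is one more tool, called after "Emit:" by a JSON object that holds its "op" and its "data". step_arm: Moves the arm, as the interface text tells. Shifts and turns lie within -1 to 1; 1 stands for 0.1 m of shift or 90 degrees of turn. Its arguments: {"type":"object","properties":{"plan":{"type":"array"},"grip_force":{"type":"number"}},"required":["plan"]}

```bash
mkdir -p pics; ls; cat > h.py <<'E'
import numpy as np,cv2
from station import telemetry,viewer,ctrl
def world(p,u,v,z=None):
    z=p["z_map"][int(v),int(u)] if z is None else z
    c=np.array([(u-p["cx"])/p["fx"]*z,(v-p["cy"])/p["fy"]*z,z])
    return p["R"].T@(c-p["t"])
E
python3 - <<'E'
from h import *
for n in("side","top"):
    p=viewer.camera(n); cv2.imwrite(f"pics/{n}1.png",p["img"][:,:,::-1]); np.save(f"pics/{n}z.npy",p["z_map"])
    print(n,p["fx"],p["R"].round(3).tolist(),p["t"].round(3))
    for t in("stand","depth_rod","knob_top","jar","clamp_lever","lever_post"):
        for r in viewer.recognise(t,p)[:3]:
            a=r["rect"];u,v=(a[0]+a[2])/2,(a[1]+a[3])/2
            print(t,round(r["score"],2),np.round(a),world(p,u,v).round(3))
print(ctrl.tcp_to_tips,telemetry.get_obs())
E
```

```text
pics
side 476.2837561620743 [[-0.999, -0.04, -0.014], [-0.011, 0.57, -0.822], [0.041, -0.821, -0.57]] [0.499 0.161 1.421]
stand 0.81 [279. 174. 335. 280.] [0.529 0.05  0.129]
stand 0.57 [352. 160. 365. 185.] [ 0.371 -0.368  0.051]
depth_rod 0.77 [299. 174. 309. 204.] [0.535 0.051 0.256]
depth_rod 0.44 [299. 210. 332. 232.] [0.502 0.095 0.183]
depth_rod 0.33 [288. 327. 320. 382.] [0.514 0.44  0.083]
knob_top 0.68 [297. 173. 306. 207.] [ 0.547 -0.027  0.201]
jar 0.84 [350. 229. 372. 262.] [0.376 0.036 0.051]
jar 0.66 [295. 238. 318. 264.] [0.531 0.074 0.06 ]
jar 0.61 [240. 231. 263. 260.] [0.694 0.04  0.049]
clamp_lever 0.71 [349. 160. 365. 185.] [ 0.377 -0.366  0.051]
clamp_lever 0.51 [299. 206. 336. 230.] [ 0.512 -0.164 -0.002]
lever_post 0.62 [296. 208. 338. 228.] [0.498 0.09  0.189]
lever_post 0.26 [282. 175. 334. 281.] [ 0.532 -0.026  0.065]
top 408.1262303365977 [[0.025, -1.0, 0.004], [-0.989, -0.025, -0.144], [0.144, -0.0, -0.99]] [0.01  0.508 1.285]
stand 0.81 [277. 168. 347. 220.] [0.521 0.036 0.072]
stand 0.56 [286. 203. 296. 216.] [0.475 0.101 0.044]
depth_rod 0.54 [303. 170
[... 360 characters left out ...]
]
0.017 {'time_s': 0.7, 'qpos': array([-1.23861456e+00,  2.99866075e-01,  1.52101079e+00,  3.00041895e-06,
        1.32070224e+00, -6.66095528e-02]), 'joint_vel': array([-3.88253580e-04,  4.93026354e-04,  1.23194074e-05, -1.40760223e-03,
        4.96885763e-04, -1.74447753e-03]), 'tau': array([-2.99916523e-03, -5.31581175e+01, -3.52883220e+01,  7.07832584e-02,
        2.13452236e-02, -7.40895388e-06]), 'ee_pos': array([ 0.21355616, -0.50683139,  0.20065963]), 'eef_rot': array([ 3.14157894e+00, -1.99874194e-06,  3.98790579e-01]), 'force': array([-0.167783  ,  0.3293802 ,  0.04528564]), 'moment': array([0.0157575 , 0.01646749, 0.01469509]), 'grip_force': 0.0, 'grip_width': 0.09406038761618944}
```

```bash
python3 - <<'E'
import cv2,numpy as np
a=cv2.imread("pics/side1.png")[140:300,220:420]; b=cv2.imread("pics/top1.png")[110:260,230:390]
cv2.imwrite("pics/c1.png",np.vstack([cv2.resize(a,(720,576),interpolation=2)])); cv2.imwrite("pics/c2.png",cv2.resize(b,(640,600),interpolation=2))
E
```

```text
(no output)
```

View pics/c1.png

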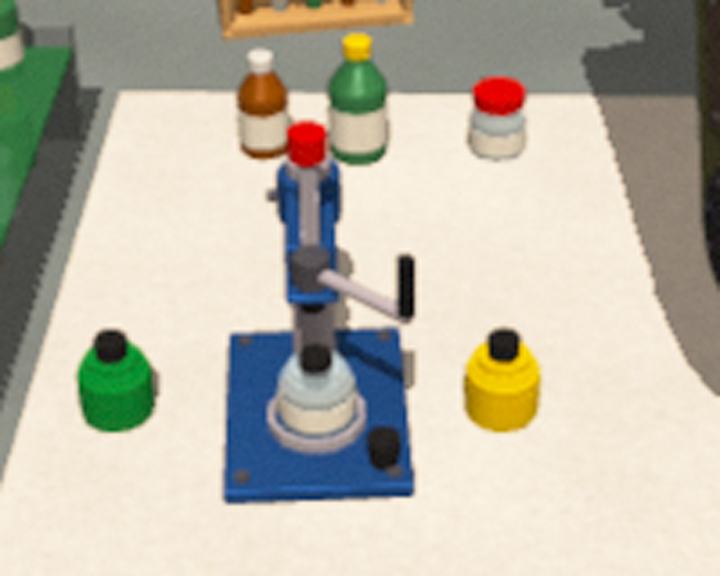

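View pics/c2.png

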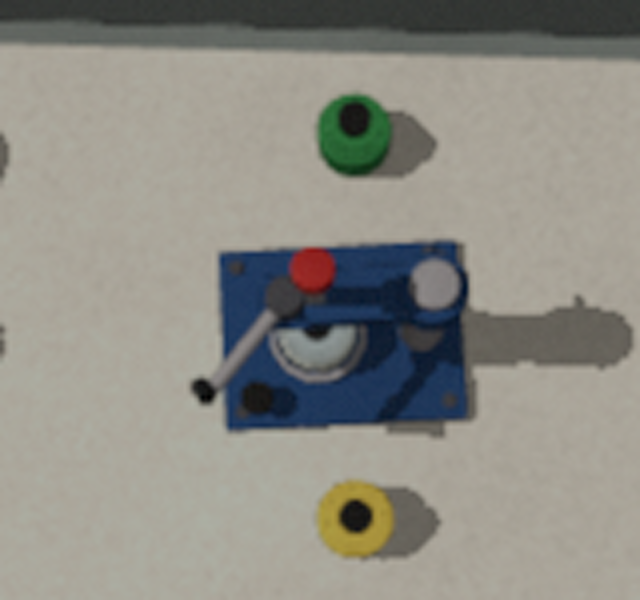

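The clear jar in the blue stand is at side px (308,250). Its look-alikes are the green jar at (252,246) and the yellow one at (360,246). The red knob is at side (305,180); the other red item is the reagent jar cap at (358,167). The lever post is at side (332,219). The spare stopper at (326,264) is not the stopper in the jar, so I'm using the stand's jar, knob and lever.

```bash
cat >> h.py <<'E'
def cloud(n):
    p=viewer.camera(n); v,u=np.mgrid[:400,:640]; z=p["z_map"]
    c=np.stack([(u-p["cx"])/p["fx"]*z,(v-p["cy"])/p["fy"]*z,z],-1)
    return p,(c-p["t"])@p["R"]
E
python3 - <<'E'
from h import *
for n in("top","side"):
    p,W=cloud(n); h=cv2.cvtColor(p["img"],cv2.COLOR_RGB2HSV).astype(int); ok=p["z_map"]>0
    near=ok&(abs(W[...,0]-.53)<.16)&(abs(W[...,1]-.04)<.17)
    H,S,V=h[...,0],h[...,1],h[...,2]
    red=near&((H<8)|(H>172))&(S>150)&(W[...,2]>.2)
    q=W[red]; print(n,"red",len(q),np.percentile(q[:,2],[5,50,90,95]).round(4))
    t=q[q[:,2]>np.percentile(q[:,2],90)-.004]; print(" top centre",((t.min(0)+t.max(0))/2).round(4),t.mean(0).round(4))
    post=near&(V<70)&(W[...,2]>.18)&(W[...,1]>.08); q=W[post]
    vv,uu=np.where(post); print(" post",len(q),q.round(3)[:40].tolist())
    b=near&(H>100)&(H<125)&(S>120)&(W[...,2]<.025)&(W[...,2]>.005)
    q=W[b][:,:2].astype(np.float32); print(" base",cv2.minAreaRect(q))
    for nm,lo,hi in(("col",.205,.225),("head",.185,.2)):
        q=W[near&(W[...,2]>lo)&(W[...,2]<hi)]; print(nm,len(q),q.min(0).round(3),q.max(0).round(3))
    c=near&(W[...,2]>.208)&(W[...,2]<.222)&(W[...,1]<0)
    print("column",W[c].mean(0).round(4))
E
```

```text
top red 94 [0.2893 0.2922 0.2945 0.2948]
 top centre [0.5313 0.0466 0.2931] [0.5316 0.0465 0.2929]
 post 24 [[0.463, 0.124, 0.236], [0.463, 0.121, 0.236], [0.464, 0.119, 0.229], [0.46, 0.127, 0.234], [0.461, 0.124, 0.231], [0.46, 0.121, 0.239], [0.46, 0.118, 0.234], [0.467, 0.119, 0.187], [0.457, 0.126, 0.234], [0.458, 0.124, 0.234], [0.458, 0.121, 0.233], [0.458, 0.118, 0.234], [0.459, 0.116, 0.222], [0.464, 0.117, 0.186], [0.455, 0.124, 0.235], [0.455, 0.121, 0.234], [0.455, 0.118, 0.231], [0.457, 0.116, 0.221], [0.46, 0.116, 0.19], [0.452, 0.121, 0.232], [0.453, 0.118, 0.228], [0.455, 0.117, 0.208], [0.453, 0.12, 0.207], [0.453, 0.118, 0.201]]
 base ((0.5338999629020691, 0.025948911905288696), (0.14667978882789612, 0.19364918768405914), 4.570973873138428)
col 147 [ 0.452 -0.058  0.205] [0.56  0.125 0.225]
head 489 [ 0.451 -0.062  0.185] [0.57  0.124 0.2  ]
column [ 0.538  -0.0374  0.2133]
side red 113 [0.2728 0.2877 0.2938 0.2949]
 top centre [0.5319 0.047  0.2935] [0.5319 0.0483 0.2929]
 post 67 [[0.461, 0.124, 0.235], [0.459, 0.123, 0.234], [0.456, 0.121, 0.233], [0.454, 0.123, 
[... 380 characters left out ...]
4, 0.125, 0.223], [0.534, 0.082, 0.186], [0.461, 0.127, 0.221], [0.459, 0.124, 0.219], [0.456, 0.125, 0.22], [0.454, 0.121, 0.217], [0.532, 0.08, 0.182], [0.461, 0.121, 0.214], [0.459, 0.124, 0.216], [0.456, 0.127, 0.218], [0.453, 0.127, 0.218], [0.461, 0.126, 0.215], [0.459, 0.129, 0.217], [0.456, 0.128, 0.216], [0.453, 0.124, 0.213], [0.461, 0.123, 0.209], [0.459, 0.122, 0.208], [0.456, 0.123, 0.209], [0.453, 0.125, 0.21], [0.461, 0.125, 0.207]]
 base ((0.5328919887542725, 0.027602285146713257), (0.14525572955608368, 0.20160575211048126), 4.862066268920898)
col 85 [ 0.453 -0.042  0.205] [0.555 0.132 0.225]
head 381 [ 0.453 -0.044  0.185] [0.57  0.127 0.2  ]
column [ 0.5389 -0.0315  0.2124]
```

Emit:
{"op": "step_arm", "data": {"plan": [{"dz": -0.4, "claw": 1}, {"dz": -0.4, "claw": 1}, {"dz": -0.4, "claw": 1}, {"dz": -0.4, "claw": 1}], "grip_force": 10}}

```text
$.plan[0]: bad value
```

Emit:
{"op": "step_arm", "data": {"plan": [{"dx": 0.0, "dy": 0.0, "dz": -0.4, "rx": 0.0, "ry": 0.0, "rz": -0.095, "claw": 1.0}, {"dx": 0.0, "dy": 0.0, "dz": -0.4, "rx": 0.0, "ry": 0.0, "rz": -0.095, "claw": 1.0}, {"dx": 0.0, "dy": 0.0, "dz": -0.4, "rx": 0.0, "ry": 0.0, "rz": -0.095, "claw": 1.0}, {"dx": 0.0, "dy": 0.0, "dz": -0.4, "rx": 0.0, "ry": 0.0, "rz": -0.095, "claw": 1.0}, {"dx": 0.0, "dy": 0.0, "dz": 0.0, "rx": 0.0, "ry": 0.0, "rz": -0.095, "claw": 1.0}, {"dx": 0.0, "dy": 0.0, "dz": 0.0, "rx": 0.0, "ry": 0.0, "rz": -0.095, "claw": 1.0}, {"dx": 0.0, "dy": 0.0, "dz": 0.0, "rx": 0.0, "ry": 0.0, "rz": -0.095, "claw": 1.0}, {"dx": 0.0, "dy": 0.0, "dz": 0.0, "rx": 0.0, "ry": 0.0, "rz": -0.095, "claw": 1.0}, {"dx": 0.0, "dy": 0.0, "dz": 0.0, "rx": 0.0, "ry": 0.0, "rz": -0.095, "claw": 1.0}, {"dx": 0.0, "dy": 0.0, "dz": 0.0, "rx": 0.0, "ry": 0.0, "rz": -0.095, "claw": 1.0}], "grip_force": 10}}

```text
time_s: 1.8
ee_pos: [0.2136, -0.5068, 0.3607]
eef_rot: [3.142, 0.0, 1.897]
force: [0.4, 0.9, -0.1]
grip_width: 0.0176
grip_force: 0.0
```

Emit:
{"op": "step_arm", "data": {"plan": [{"dx": 0.0, "dy": 0.0, "dz": 0.0, "rx": 0.0, "ry": 0.0, "rz": -0.095, "claw": 1.0}, {"dx": 0.0, "dy": 0.0, "dz": 0.0, "rx": 0.0, "ry": 0.0, "rz": -0.095, "claw": 1.0}, {"dx": 0.0, "dy": 0.0, "dz": 0.0, "rx": 0.0, "ry": 0.0, "rz": -0.095, "claw": 1.0}, {"dx": 0.0, "dy": 0.0, "dz": 0.0, "rx": 0.0, "ry": 0.0, "rz": -0.095, "claw": 1.0}, {"dx": 0.052, "dy": 0.395, "dz": 0.0, "rx": 0.0, "ry": 0.0, "rz": 0.0, "claw": 1.0}, {"dx": 0.052, "dy": 0.395, "dz": 0.0, "rx": 0.0, "ry": 0.0, "rz": 0.0, "claw": 1.0}, {"dx": 0.052, "dy": 0.395, "dz": 0.0, "rx": 0.0, "ry": 0.0, "rz": 0.0, "claw": 1.0}, {"dx": 0.052, "dy": 0.395, "dz": 0.0, "rx": 0.0, "ry": 0.0, "rz": 0.0, "claw": 1.0}, {"dx": 0.052, "dy": 0.395, "dz": 0.0, "rx": 0.0, "ry": 0.0, "rz": 0.0, "claw": 1.0}, {"dx": 0.052, "dy": 0.395, "dz": 0.0, "rx": 0.0, "ry": 0.0, "rz": 0.0, "claw": 1.0}]}}

```text
time_s: 2.8
ee_pos: [0.3334, -0.2982, 0.3608]
eef_rot: [-3.142, 0.0, 2.488]
force: [0.4, 0.5, 0.3]
grip_width: 0.0004
grip_force: 0.0
```

Emit:
{"op": "step_arm", "data": {"plan": [{"dx": 0.052, "dy": 0.395, "dz": 0.0, "rx": 0.0, "ry": 0.0, "rz": 0.0, "claw": 1.0}, {"dx": 0.052, "dy": 0.395, "dz": 0.0, "rx": 0.0, "ry": 0.0, "rz": 0.0, "claw": 1.0}, {"dx": 0.052, "dy": 0.395, "dz": 0.0, "rx": 0.0, "ry": 0.0, "rz": 0.0, "claw": 1.0}, {"dx": 0.052, "dy": 0.395, "dz": 0.0, "rx": 0.0, "ry": 0.0, "rz": 0.0, "claw": 1.0}, {"dx": 0.052, "dy": 0.395, "dz": 0.0, "rx": 0.0, "ry": 0.0, "rz": 0.0, "claw": 1.0}, {"dx": 0.052, "dy": 0.395, "dz": 0.0, "rx": 0.0, "ry": 0.0, "rz": 0.0, "claw": 1.0}, {"dx": 0.052, "dy": 0.395, "dz": 0.0, "rx": 0.0, "ry": 0.0, "rz": 0.0, "claw": 1.0}, {"dx": 0.052, "dy": 0.395, "dz": 0.0, "rx": 0.0, "ry": 0.0, "rz": 0.0, "claw": 1.0}, {"dx": 0.052, "dy": 0.395, "dz": 0.0, "rx": 0.0, "ry": 0.0, "rz": 0.0, "claw": 1.0}, {"dx": 0.052, "dy": 0.395, "dz": 0.0, "rx": 0.0, "ry": 0.0, "rz": 0.0, "claw": 1.0}]}}

```text
time_s: 3.8
ee_pos: [0.5324, 0.0471, 0.3607]
eef_rot: [3.141, 0.0, 2.488]
force: [0.3, -1.1, 0.1]
grip_width: 0.0004
grip_force: 0.0
```

Emit:
{"op": "step_arm", "data": {"plan": [{"dx": 0.0, "dy": 0.0, "dz": 0.0, "rx": 0.0, "ry": 0.0, "rz": 0.0, "claw": 1.0}, {"dx": 0.0, "dy": 0.0, "dz": 0.0, "rx": 0.0, "ry": 0.0, "rz": 0.0, "claw": 1.0}]}}

```text
time_s: 4.0
ee_pos: [0.5318, 0.0459, 0.3603]
eef_rot: [-3.141, -0.0, 2.489]
force: [-0.8, -0.1, 0.0]
grip_width: 0.0005
grip_force: 0.0
```

Emit:
{"op": "step_arm", "data": {"plan": [{"dx": 0.0, "dy": 0.0, "dz": 0.2, "rx": 0.0, "ry": 0.0, "rz": 0.0, "claw": 1.0}, {"dx": 0.0, "dy": 0.0, "dz": 0.2, "rx": 0.0, "ry": 0.0, "rz": 0.0, "claw": 1.0}, {"dx": 0.0, "dy": 0.0, "dz": 0.05, "rx": 0.0, "ry": 0.0, "rz": 0.0, "claw": 1.0}, {"dx": 0.0, "dy": 0.0, "dz": 0.02, "rx": 0.0, "ry": 0.0, "rz": 0.0, "claw": 1.0}, {"dx": 0.0, "dy": 0.0, "dz": 0.02, "rx": 0.0, "ry": 0.0, "rz": 0.0, "claw": 1.0}, {"dx": 0.0, "dy": 0.0, "dz": 0.02, "rx": 0.0, "ry": 0.0, "rz": 0.0, "claw": 1.0}, {"dx": 0.0, "dy": 0.0, "dz": 0.02, "rx": 0.0, "ry": 0.0, "rz": 0.0, "claw": 1.0}, {"dx": 0.0, "dy": 0.0, "dz": 0.02, "rx": 0.0, "ry": 0.0, "rz": 0.0, "claw": 1.0}]}}

```text
time_s: 4.8
ee_pos: [0.5319, 0.0455, 0.3058]
eef_rot: [3.141, 0.0, 2.488]
force: [-0.1, 0.5, 0.1]
grip_width: 0.0004
grip_force: 0.0
```

```bash
python3 - <<'E'
from h import *
f=[]
for i in range(4):
    viewer.camera("top"); f.append(telemetry.get_obs()["force"][2])
print(np.round(f,2))
E
```

```text
[-0.34 -1.01  0.04 -0.27]
```

Emit:
{"op": "step_arm", "data": {"plan": [{"dx": 0.0, "dy": 0.0, "dz": 0.02, "rx": 0.0, "ry": 0.0, "rz": 0.0, "claw": 1.0}, {"dx": 0.0, "dy": 0.0, "dz": 0.02, "rx": 0.0, "ry": 0.0, "rz": 0.0, "claw": 1.0}]}}

```text
time_s: 5.2
ee_pos: [0.5318, 0.0455, 0.3015]
eef_rot: [3.142, 0.0, 2.488]
force: [-0.2, 0.8, -0.0]
grip_width: 0.0005
grip_force: 0.0
```

Emit:
{"op": "step_arm", "data": {"plan": [{"dx": 0.0, "dy": 0.0, "dz": 0.02, "rx": 0.0, "ry": 0.0, "rz": 0.0, "claw": 1.0}, {"dx": 0.0, "dy": 0.0, "dz": 0.02, "rx": 0.0, "ry": 0.0, "rz": 0.0, "claw": 1.0}]}}

```text
time_s: 5.4
ee_pos: [0.5318, 0.0455, 0.2974]
eef_rot: [-3.142, -0.0, 2.488]
force: [-0.5, 0.2, -0.6]
grip_width: 0.0008
grip_force: 0.0
```

```bash
python3 - <<'E'
from h import *
p,W=cloud("side"); f=[telemetry.get_obs()["force"][2]]
for i in range(3):
    p,W=cloud("side"); f.append(telemetry.get_obs()["force"][2])
print(np.round(f,2))
cv2.imwrite("pics/c3.png",cv2.resize(p["img"][130:280,240:400,::-1],(640,600),interpolation=2))
E
```

```text
[-0.75  0.29 -0.23 -0.42]
```

View pics/c3.png

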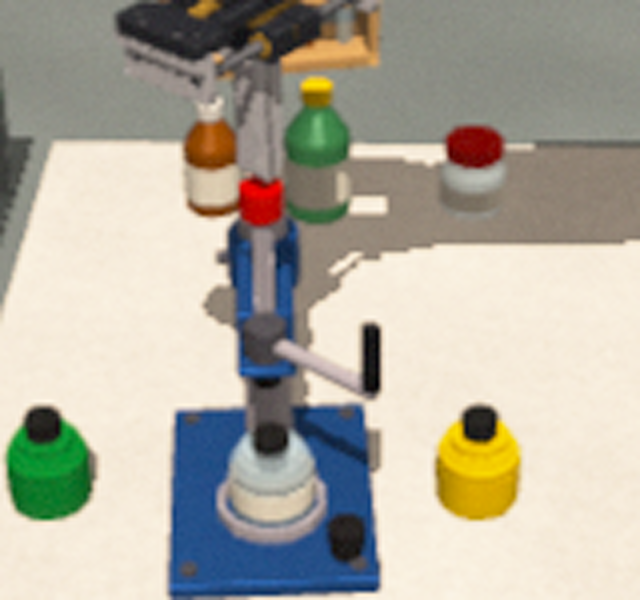

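The closed fingertips reach the knob at crop (262,183). I'll check whether the knob has moved.

```bash
cat >> h.py <<'E'
def redrows(bgr):
    h=cv2.cvtColor(bgr,cv2.COLOR_BGR2HSV)[160:220,290:320].astype(int)
    m=((h[...,0]<8)|(h[...,0]>172))&(h[...,1]>150)
    return np.where(m.any(1))[0]+160,m.sum()
E
python3 - <<'E'
from h import *
a=cv2.imread("pics/side1.png"); print(redrows(a))
p,W=cloud("side"); print(redrows(np.ascontiguousarray(p["img"][:,:,::-1])))
r,_=redrows(np.ascontiguousarray(p["img"][:,:,::-1]))
print([W[v,305].round(3).tolist() for v in range(166,190)])
E
```

```text
(array([174, 175, 176, 177, 178, 179, 180, 181, 182, 183, 184, 185, 186]), np.int64(115))
(array([174, 175, 176, 177, 178, 179, 180, 181, 182, 183, 184, 185, 186]), np.int64(117))
[[0.529, 0.055, 0.328], [0.528, 0.057, 0.327], [0.528, 0.06, 0.326], [0.529, 0.059, 0.322], [0.529, 0.057, 0.318], [0.529, 0.055, 0.313], [0.529, 0.056, 0.311], [0.529, 0.056, 0.308], [0.53, 0.051, 0.302], [0.531, 0.041, 0.293], [0.53, 0.049, 0.295], [0.529, 0.057, 0.296], [0.529, 0.059, 0.295], [0.529, 0.059, 0.292], [0.53, 0.057, 0.288], [0.53, 0.059, 0.285], [0.53, 0.061, 0.284], [0.53, 0.06, 0.28], [0.53, 0.059, 0.276], [0.53, 0.056, 0.271], [0.531, 0.051, 0.265], [0.531, 0.05, 0.261], [0.442, 1.095, 0.949], [0.531, 0.05, 0.255]]
```

```bash
python3 - <<'E'
from h import *
print(ctrl.tcp_to_tips,[a for a in dir(ctrl) if a[0]!="_"])
o=telemetry.get_obs(); p=viewer.camera("wrist"); print(o["ee_pos"],p["tool_from_camera"].round(3).tolist(),p["fx"])
cv2.imwrite("pics/w1.png",p["img"][:,:,::-1])
E
```

```text
0.017 ['MotionError', 'tcp_to_tips']
[0.5318626  0.04547489 0.29773647] [[-0.0, -0.971, -0.238, 0.068], [1.0, -0.001, 0.0, -0.001], [-0.0, -0.238, 0.971, -0.184], [0.0, 0.0, 0.0, 1.0]] 276.6320780252312
```

View pics/w1.png

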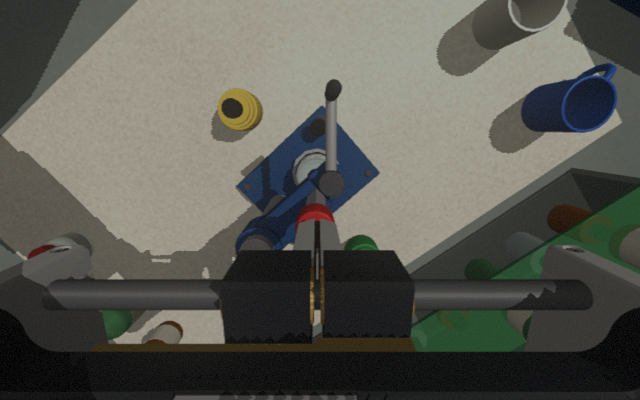

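The wrist view shows the closed fingers centred over the knob at (316,213), so the tips sit only just above it. I'll keep going down slowly.

Emit:
{"op": "step_arm", "data": {"plan": [{"dx": 0.0, "dy": 0.0, "dz": 0.02, "rx": 0.0, "ry": 0.0, "rz": 0.0, "claw": 1.0}, {"dx": 0.0, "dy": 0.0, "dz": 0.02, "rx": 0.0, "ry": 0.0, "rz": 0.0, "claw": 1.0}]}}

```text
time_s: 5.9
ee_pos: [0.5318, 0.0455, 0.2935]
eef_rot: [3.142, 0.0, 2.488]
force: [0.2, 0.5, 0.3]
grip_width: 0.0004
grip_force: 0.0
```

Emit:
{"op": "step_arm", "data": {"plan": [{"dx": 0.0, "dy": 0.0, "dz": 0.02, "rx": 0.0, "ry": 0.0, "rz": 0.0, "claw": 1.0}, {"dx": 0.0, "dy": 0.0, "dz": 0.02, "rx": 0.0, "ry": 0.0, "rz": 0.0, "claw": 1.0}]}}

```text
time_s: 6.1
ee_pos: [0.5318, 0.0455, 0.2894]
eef_rot: [-3.142, -0.0, 2.488]
force: [-0.4, -0.9, 0.8]
grip_width: 0.0004
grip_force: 0.4
```

Emit:
{"op": "step_arm", "data": {"plan": [{"dx": 0.0, "dy": 0.0, "dz": 0.02, "rx": 0.0, "ry": 0.0, "rz": 0.0, "claw": 1.0}, {"dx": 0.0, "dy": 0.0, "dz": 0.02, "rx": 0.0, "ry": 0.0, "rz": 0.0, "claw": 1.0}]}}

```text
time_s: 6.3
ee_pos: [0.5318, 0.0455, 0.2858]
eef_rot: [3.141, 0.0, 2.488]
force: [-1.5, -0.1, 3.6]
grip_width: 0.0006
grip_force: 2.0
```

```bash
python3 - <<'E'
from h import *
f=[]
for i in range(3):
    p=viewer.camera("side"); f.append(telemetry.get_obs()["force"][2])
r,n=redrows(np.ascontiguousarray(p["img"][:,:,::-1])); print(r.min(),r.max(),n,np.round(f,2))
E
```

```text
177 187 100 [3.06 0.87 0.51]
```

Emit:
{"op": "step_arm", "data": {"plan": [{"dx": 0.0, "dy": 0.0, "dz": 0.02, "rx": 0.0, "ry": 0.0, "rz": 0.0, "claw": 1.0}, {"dx": 0.0, "dy": 0.0, "dz": 0.02, "rx": 0.0, "ry": 0.0, "rz": 0.0, "claw": 1.0}, {"dx": 0.0, "dy": 0.0, "dz": 0.02, "rx": 0.0, "ry": 0.0, "rz": 0.0, "claw": 1.0}, {"dx": 0.0, "dy": 0.0, "dz": 0.02, "rx": 0.0, "ry": 0.0, "rz": 0.0, "claw": 1.0}, {"dx": 0.0, "dy": 0.0, "dz": 0.02, "rx": 0.0, "ry": 0.0, "rz": 0.0, "claw": 1.0}, {"dx": 0.0, "dy": 0.0, "dz": 0.02, "rx": 0.0, "ry": 0.0, "rz": 0.0, "claw": 1.0}, {"dx": 0.0, "dy": 0.0, "dz": 0.02, "rx": 0.0, "ry": 0.0, "rz": 0.0, "claw": 1.0}, {"dx": 0.0, "dy": 0.0, "dz": 0.02, "rx": 0.0, "ry": 0.0, "rz": 0.0, "claw": 1.0}, {"dx": 0.0, "dy": 0.0, "dz": 0.02, "rx": 0.0, "ry": 0.0, "rz": 0.0, "claw": 1.0}]}}

```text
time_s: 7.35
ee_pos: [0.5318, 0.0455, 0.2675]
eef_rot: [-3.142, -0.0, 2.488]
force: [-0.9, -0.1, 4.0]
grip_width: 0.0004
grip_force: 2.0
```

```bash
python3 - <<'E'
from h import *
p,W=cloud("side")
bgr=np.ascontiguousarray(p["img"][:,:,::-1]); r,n=redrows(bgr); print(r.min(),r.max(),n,telemetry.get_obs()["force"][2])
for v in range(168,200): print(v,p["img"][v,305].tolist(),W[v,305].round(3).tolist())
for v in range(220,250): print(v,p["img"][v,308].tolist(),W[v,308].round(3).tolist())
cv2.imwrite("pics/c4.png",cv2.resize(bgr[150:270,260:360],(500,600),interpolation=2))
E
```

```text
183 192 94 2.6603929998381686
168 [158, 148, 144] [0.529, 0.057, 0.324]
169 [158, 148, 143] [0.529, 0.056, 0.32]
170 [159, 150, 145] [0.529, 0.059, 0.319]
171 [167, 156, 149] [0.529, 0.059, 0.316]
172 [167, 154, 147] [0.529, 0.058, 0.312]
173 [165, 155, 149] [0.529, 0.062, 0.311]
174 [162, 153, 146] [0.529, 0.06, 0.307]
175 [159, 150, 143] [0.529, 0.058, 0.303]
176 [162, 152, 146] [0.529, 0.059, 0.301]
177 [164, 152, 148] [0.529, 0.056, 0.296]
178 [161, 152, 144] [0.529, 0.059, 0.295]
179 [167, 156, 151] [0.529, 0.059, 0.292]
180 [165, 153, 148] [0.53, 0.055, 0.286]
181 [163, 151, 145] [0.53, 0.06, 0.286]
182 [158, 149, 140] [0.53, 0.061, 0.284]
183 [152, 138, 132] [0.53, 0.057, 0.278]
184 [126, 74, 70] [0.53, 0.053, 0.272]
185 [220, 4, 0] [0.53, 0.056, 0.271]
186 [221, 0, 0] [0.53, 0.055, 0.268]
187 [198, 8, 0] [0.53, 0.058, 0.267]
188 [191, 7, 0] [0.531, 0.056, 0.262]
189 [192, 2, 0] [0.531, 0.058, 0.26]
190 [188, 0, 0] [0.531, 0.057, 0.256]
191 [185, 0, 0] [0.531, 0.055, 0.252]
192 [184, 0, 0] [0.531, 0.057, 0.25]
193 [130, 61, 60] [0.531, 0.056, 0.246]
194 [113, 100, 99] [0.531, 
[... 711 characters left out ...]
527, 0.056, 0.114]
233 [81, 73, 70] [0.534, -0.029, 0.042]
234 [91, 85, 83] [0.534, -0.029, 0.039]
235 [63, 58, 58] [0.529, 0.028, 0.081]
236 [41, 38, 39] [0.529, 0.033, 0.082]
237 [42, 40, 35] [0.528, 0.044, 0.087]
238 [37, 37, 33] [0.529, 0.041, 0.081]
239 [41, 36, 36] [0.528, 0.049, 0.083]
240 [40, 36, 33] [0.528, 0.052, 0.083]
241 [30, 32, 26] [0.528, 0.054, 0.08]
242 [24, 21, 19] [0.528, 0.056, 0.079]
243 [70, 72, 70] [0.528, 0.057, 0.076]
244 [114, 117, 116] [0.528, 0.058, 0.073]
245 [143, 151, 148] [0.527, 0.066, 0.075]
246 [154, 163, 160] [0.528, 0.061, 0.068]
247 [160, 169, 166] [0.528, 0.064, 0.067]
248 [175, 184, 179] [0.528, 0.066, 0.065]
249 [184, 192, 184] [0.528, 0.067, 0.062]
```

View pics/c4.png

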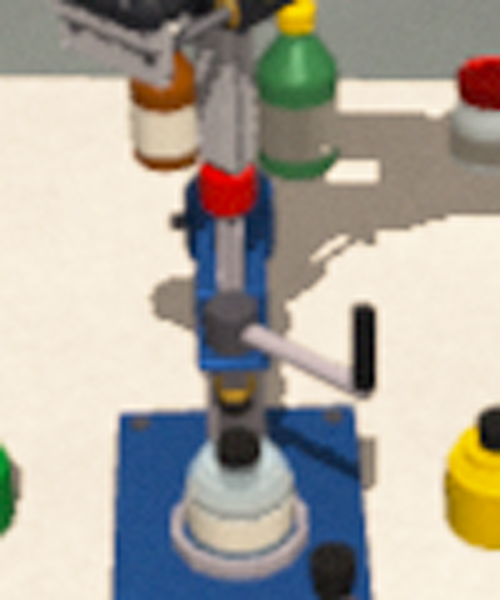

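The foot at crop (235,400) is still clear of the stopper at (238,440), about 25 mm above it. The knob moves with the fingers.

Emit:
{"op": "step_arm", "data": {"plan": [{"dx": 0.0, "dy": 0.0, "dz": 0.02, "rx": 0.0, "ry": 0.0, "rz": 0.0, "claw": 1.0}, {"dx": 0.0, "dy": 0.0, "dz": 0.02, "rx": 0.0, "ry": 0.0, "rz": 0.0, "claw": 1.0}, {"dx": 0.0, "dy": 0.0, "dz": 0.02, "rx": 0.0, "ry": 0.0, "rz": 0.0, "claw": 1.0}, {"dx": 0.0, "dy": 0.0, "dz": 0.02, "rx": 0.0, "ry": 0.0, "rz": 0.0, "claw": 1.0}, {"dx": 0.0, "dy": 0.0, "dz": 0.02, "rx": 0.0, "ry": 0.0, "rz": 0.0, "claw": 1.0}, {"dx": 0.0, "dy": 0.0, "dz": 0.02, "rx": 0.0, "ry": 0.0, "rz": 0.0, "claw": 1.0}]}}

```text
time_s: 8.0
ee_pos: [0.5318, 0.0455, 0.2555]
eef_rot: [3.142, 0.0, 2.488]
force: [-0.3, 0.4, 4.0]
grip_width: 0.0009
grip_force: 2.0
```

```bash
cat > look.py <<'E'
from h import *
p,W=cloud("side")
bgr=np.ascontiguousarray(p["img"][:,:,::-1]); r,n=redrows(bgr); print(r.min(),r.max(),n,telemetry.get_obs()["force"][2])
print([(v,int(p["img"][v,308].max()),W[v,308].round(3)[1:].tolist()) for v in range(224,246)])
E
python3 look.py
```

```text
187 196 93 2.3884329263634005
[(224, 93, [0.047, 0.136]), (225, 90, [0.051, 0.135]), (226, 87, [0.047, 0.129]), (227, 85, [0.05, 0.128]), (228, 84, [0.05, 0.124]), (229, 139, [0.051, 0.121]), (230, 165, [0.051, 0.117]), (231, 192, [0.053, 0.116]), (232, 175, [0.052, 0.111]), (233, 103, [0.048, 0.105]), (234, 41, [0.052, 0.104]), (235, 33, [0.053, 0.101]), (236, 29, [0.035, 0.083]), (237, 31, [0.039, 0.083]), (238, 36, [0.047, 0.085]), (239, 40, [0.05, 0.084]), (240, 34, [0.054, 0.084]), (241, 30, [0.054, 0.08]), (242, 34, [0.061, 0.082]), (243, 67, [0.056, 0.074]), (244, 119, [0.065, 0.078]), (245, 152, [0.062, 0.072])]
```

Emit:
{"op": "step_arm", "data": {"plan": [{"dx": 0.0, "dy": 0.0, "dz": 0.015, "rx": 0.0, "ry": 0.0, "rz": 0.0, "claw": 1.0}, {"dx": 0.0, "dy": 0.0, "dz": 0.015, "rx": 0.0, "ry": 0.0, "rz": 0.0, "claw": 1.0}, {"dx": 0.0, "dy": 0.0, "dz": 0.015, "rx": 0.0, "ry": 0.0, "rz": 0.0, "claw": 1.0}, {"dx": 0.0, "dy": 0.0, "dz": 0.015, "rx": 0.0, "ry": 0.0, "rz": 0.0, "claw": 1.0}, {"dx": 0.0, "dy": 0.0, "dz": 0.01, "rx": 0.0, "ry": 0.0, "rz": 0.0, "claw": 1.0}]}}

```text
time_s: 8.55
ee_pos: [0.5318, 0.0455, 0.2485]
eef_rot: [-3.142, -0.0, 2.488]
force: [-1.5, 0.2, 3.0]
grip_width: 0.0002
grip_force: 1.9
```

Emit:
{"op": "step_arm", "data": {"plan": [{"dx": 0.0, "dy": 0.0, "dz": 0.005, "rx": 0.0, "ry": 0.0, "rz": 0.0, "claw": 1.0}, {"dx": 0.0, "dy": 0.0, "dz": 0.005, "rx": 0.0, "ry": 0.0, "rz": 0.0, "claw": 1.0}]}}

```text
time_s: 8.75
ee_pos: [0.5318, 0.0455, 0.2476]
eef_rot: [-3.142, -0.0, 2.488]
force: [-1.5, 0.5, 3.1]
grip_width: 0.0002
grip_force: 1.8
```

```bash
python3 look.py
```

```text
189 199 96 2.7795654526368057
[(224, 92, [0.05, 0.138]), (225, 89, [0.051, 0.136]), (226, 85, [0.052, 0.133]), (227, 85, [0.049, 0.126]), (228, 87, [0.053, 0.126]), (229, 142, [0.049, 0.12]), (230, 160, [0.056, 0.122]), (231, 158, [0.052, 0.115]), (232, 158, [0.048, 0.108]), (233, 194, [0.054, 0.109]), (234, 177, [0.055, 0.107]), (235, 111, [0.046, 0.096]), (236, 50, [0.05, 0.096]), (237, 35, [0.053, 0.094]), (238, 30, [0.048, 0.086]), (239, 33, [0.047, 0.082]), (240, 37, [0.054, 0.084]), (241, 37, [0.056, 0.082]), (242, 31, [0.058, 0.08]), (243, 69, [0.059, 0.077]), (244, 117, [0.059, 0.074]), (245, 153, [0.063, 0.073])]
```

Emit:
{"op": "step_arm", "data": {"plan": [{"dx": 0.0, "dy": 0.0, "dz": 0.005, "rx": 0.0, "ry": 0.0, "rz": 0.0, "claw": 1.0}, {"dx": 0.0, "dy": 0.0, "dz": 0.005, "rx": 0.0, "ry": 0.0, "rz": 0.0, "claw": 1.0}]}}

```text
time_s: 9.0
ee_pos: [0.5318, 0.0455, 0.2467]
eef_rot: [3.142, 0.0, 2.488]
force: [-0.4, 0.2, 4.4]
grip_width: 0.0005
grip_force: 1.8
```

Emit:
{"op": "step_arm", "data": {"plan": [{"dx": 0.0, "dy": 0.0, "dz": 0.005, "rx": 0.0, "ry": 0.0, "rz": 0.0, "claw": 1.0}, {"dx": 0.0, "dy": 0.0, "dz": 0.005, "rx": 0.0, "ry": 0.0, "rz": 0.0, "claw": 1.0}]}}

```text
time_s: 9.2
ee_pos: [0.5318, 0.0455, 0.2456]
eef_rot: [3.142, -0.0, 2.488]
force: [-0.2, 0.0, 3.2]
grip_width: 0.0004
grip_force: 1.8
```

Emit:
{"op": "step_arm", "data": {"plan": [{"dx": 0.0, "dy": 0.0, "dz": 0.005, "rx": 0.0, "ry": 0.0, "rz": 0.0, "claw": 1.0}, {"dx": 0.0, "dy": 0.0, "dz": 0.005, "rx": 0.0, "ry": 0.0, "rz": 0.0, "claw": 1.0}]}}

```text
time_s: 9.4
ee_pos: [0.5318, 0.0455, 0.2446]
eef_rot: [3.142, 0.0, 2.488]
force: [-0.3, 0.6, 4.0]
grip_width: 0.0006
grip_force: 1.8
```

Emit:
{"op": "step_arm", "data": {"plan": [{"dx": 0.0, "dy": 0.0, "dz": 0.005, "rx": 0.0, "ry": 0.0, "rz": 0.0, "claw": 1.0}, {"dx": 0.0, "dy": 0.0, "dz": 0.005, "rx": 0.0, "ry": 0.0, "rz": 0.0, "claw": 1.0}]}}

```text
time_s: 9.6
ee_pos: [0.5318, 0.0455, 0.2436]
eef_rot: [3.142, -0.0, 2.488]
force: [0.4, -1.2, 4.0]
grip_width: 0.0004
grip_force: 1.8
```

Emit:
{"op": "step_arm", "data": {"plan": [{"dx": 0.0, "dy": 0.0, "dz": 0.005, "rx": 0.0, "ry": 0.0, "rz": 0.0, "claw": 1.0}, {"dx": 0.0, "dy": 0.0, "dz": 0.005, "rx": 0.0, "ry": 0.0, "rz": 0.0, "claw": 1.0}]}}

```text
time_s: 9.8
ee_pos: [0.5318, 0.0455, 0.2426]
eef_rot: [3.142, -0.0, 2.488]
force: [0.1, 0.2, 3.7]
grip_width: 0.0004
grip_force: 1.8
```

Emit:
{"op": "step_arm", "data": {"plan": [{"dx": 0.0, "dy": 0.0, "dz": 0.005, "rx": 0.0, "ry": 0.0, "rz": 0.0, "claw": 1.0}, {"dx": 0.0, "dy": 0.0, "dz": 0.005, "rx": 0.0, "ry": 0.0, "rz": 0.0, "claw": 1.0}]}}

```text
time_s: 10.0
ee_pos: [0.5318, 0.0455, 0.2416]
eef_rot: [3.142, -0.0, 2.488]
force: [0.2, 0.1, 4.2]
grip_width: 0.0004
grip_force: 1.8
```

Emit:
{"op": "step_arm", "data": {"plan": [{"dx": 0.0, "dy": 0.0, "dz": 0.005, "rx": 0.0, "ry": 0.0, "rz": 0.0, "claw": 1.0}, {"dx": 0.0, "dy": 0.0, "dz": 0.005, "rx": 0.0, "ry": 0.0, "rz": 0.0, "claw": 1.0}]}}

```text
time_s: 10.2
ee_pos: [0.5318, 0.0455, 0.2408]
eef_rot: [3.141, 0.0, 2.488]
force: [-1.5, 0.8, 6.7]
grip_width: 0.0003
grip_force: 3.3
```

Emit:
{"op": "step_arm", "data": {"plan": [{"dx": 0.0, "dy": 0.0, "dz": 0.005, "rx": 0.0, "ry": 0.0, "rz": 0.0, "claw": 1.0}]}}

```text
time_s: 10.3
ee_pos: [0.5319, 0.0455, 0.2405]
eef_rot: [3.141, 0.0, 2.488]
force: [-2.4, -0.7, 7.1]
grip_width: 0.0006
grip_force: 3.9
```

```bash
python3 look.py
```

```text
191 201 95 6.524433155380946
[(224, 92, [0.046, 0.135]), (225, 87, [0.051, 0.135]), (226, 87, [0.049, 0.13]), (227, 88, [0.047, 0.125]), (228, 85, [0.048, 0.123]), (229, 138, [0.05, 0.12]), (230, 158, [0.053, 0.119]), (231, 160, [0.048, 0.112]), (232, 158, [0.053, 0.112]), (233, 161, [0.045, 0.102]), (234, 157, [0.049, 0.102]), (235, 189, [0.051, 0.1]), (236, 178, [0.055, 0.1]), (237, 107, [0.049, 0.091]), (238, 45, [0.054, 0.091]), (239, 35, [0.047, 0.082]), (240, 38, [0.05, 0.08]), (241, 30, [0.057, 0.082]), (242, 33, [0.059, 0.081]), (243, 71, [0.057, 0.075]), (244, 119, [0.061, 0.075]), (245, 154, [0.065, 0.075])]
```

Emit:
{"op": "step_arm", "data": {"plan": [{"dx": 0.0, "dy": 0.0, "dz": 0.005, "rx": 0.0, "ry": 0.0, "rz": 0.0, "claw": 1.0}, {"dx": 0.0, "dy": 0.0, "dz": 0.0, "rx": 0.0, "ry": 0.0, "rz": 0.0, "claw": 1.0}]}}

```text
time_s: 10.55
ee_pos: [0.5318, 0.0455, 0.2401]
eef_rot: [3.141, 0.0, 2.488]
force: [-1.9, -0.3, 7.4]
grip_width: 0.0003
grip_force: 3.9
```

```bash
python3 - <<'E'
from h import *
f=[]
for i in range(4):
    viewer.camera("top"); o=telemetry.get_obs(); f.append((round(o["force"][2],2),round(o["grip_force"],2),round(o["ee_pos"][2],5)))
print(f)
E
```

```text
[(np.float64(7.08), 3.85, np.float64(0.24012)), (np.float64(7.34), 3.85, np.float64(0.24013)), (np.float64(7.2), 3.85, np.float64(0.24011)), (np.float64(8.56), 3.85, np.float64(0.24013))]
```

Contact is made, with about 4–5 N at the foot by estimate. Next I'll let go, rise, and move over the lever post.

Emit:
{"op": "step_arm", "data": {"plan": [{"dx": 0.0, "dy": 0.0, "dz": -0.1, "rx": 0.0, "ry": 0.0, "rz": 0.0, "claw": 1.0}, {"dx": 0.0, "dy": 0.0, "dz": -0.3, "rx": 0.0, "ry": 0.0, "rz": 0.0, "claw": 1.0}, {"dx": 0.0, "dy": 0.0, "dz": -0.3, "rx": 0.0, "ry": 0.0, "rz": 0.0, "claw": 0.6}, {"dx": 0.35, "dy": 0.053, "dz": 0.0, "rx": 0.0, "ry": 0.0, "rz": 0.0, "claw": 0.6}, {"dx": 0.35, "dy": 0.053, "dz": 0.0, "rx": 0.0, "ry": 0.0, "rz": 0.0, "claw": 0.6}, {"dx": 0.355, "dy": 0.052, "dz": 0.0, "rx": 0.0, "ry": 0.0, "rz": 0.0, "claw": 0.6}, {"dx": 0.0, "dy": 0.0, "dz": 0.1, "rx": 0.0, "ry": 0.0, "rz": 0.0, "claw": 0.6}, {"dx": 0.0, "dy": 0.0, "dz": 0.1, "rx": 0.0, "ry": 0.0, "rz": 0.0, "claw": 0.6}, {"dx": 0.0, "dy": 0.0, "dz": 0.1, "rx": 0.0, "ry": 0.0, "rz": 0.0, "claw": 0.6}]}}

```text
time_s: 11.65
ee_pos: [0.458, 0.1217, 0.2786]
eef_rot: [-3.141, -0.0, 2.488]
force: [-1.3, 0.6, -0.1]
grip_width: 0.0377
grip_force: 0.0
```

```bash
python3 look.py; python3 - <<'E'
from h import *
p=viewer.camera("wrist");cv2.imwrite("pics/w2.png",p["img"][:,:,::-1])
E
```

```text
189 201 115 -1.6516887113324619
[(224, 91, [0.049, 0.137]), (225, 87, [0.049, 0.134]), (226, 88, [0.049, 0.13]), (227, 85, [0.052, 0.129]), (228, 83, [0.047, 0.122]), (229, 141, [0.047, 0.118]), (230, 158, [0.05, 0.117]), (231, 161, [0.05, 0.113]), (232, 158, [0.049, 0.109]), (233, 159, [0.051, 0.107]), (234, 160, [0.049, 0.102]), (235, 191, [0.053, 0.101]), (236, 177, [0.055, 0.099]), (237, 115, [0.049, 0.091]), (238, 55, [0.052, 0.089]), (239, 27, [0.051, 0.085]), (240, 35, [0.055, 0.085]), (241, 35, [0.057, 0.083]), (242, 34, [0.054, 0.076]), (243, 70, [0.059, 0.077]), (244, 116, [0.062, 0.076]), (245, 151, [0.064, 0.074])]
```

View pics/w2.png

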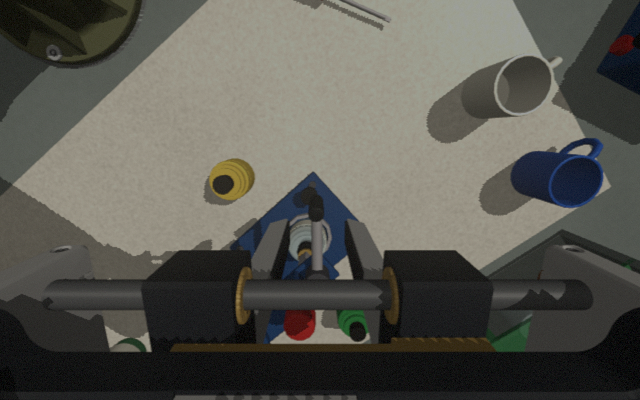

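Wrist view: the post at (316,207) lies between the open fingers. I'll measure its fore-aft offset with the wrist depth.

```bash
cat > post.py <<'E'
from h import *
o=telemetry.get_obs();p=viewer.camera("wrist");v,u=np.mgrid[:400,:640];z=p["z_map"]
c=np.stack([(u-p["cx"])/p["fx"]*z,(v-p["cy"])/p["fy"]*z,z],-1);T=p["tool_from_camera"]
t=c@T[:3,:3].T+T[:3,3]; y=o["eef_rot"][2]
dark=p["img"].max(2)<70
zt=o["ee_pos"][2]-t[...,2]
m=(zt>.226)&(zt<.242)&(abs(t[...,1])<.03)&(abs(t[...,0])<.04)&(v<240)&(z>0)
q=t[m]; print(o["ee_pos"].round(4),m.sum(),q.min(0).round(4),q.max(0).round(4),q.mean(0).round(4))
fm=(abs(abs(t[...,1])-.024)<.012)&(v>200)&(z>0)&(t[...,2]<.03)&(t[...,2]>-.03)&(abs(t[...,0])<.02); print("tips z",np.percentile(t[fm][:,2],[50,95,99]))
E
python3 post.py
```

```text
[0.4576 0.1215 0.2778] 221 [-0.0097 -0.009   0.0414] [0.0036 0.0041 0.0518] [-0.002  -0.0026  0.0438]
tips z [-0.01944473 -0.00695237 -0.00496984]
```

Emit:
{"op": "step_arm", "data": {"plan": [{"dx": -0.025, "dy": -0.025, "dz": 0.2, "rx": 0.0, "ry": 0.0, "rz": 0.0, "claw": 0.6}, {"dx": 0.0, "dy": 0.0, "dz": 0.2, "rx": 0.0, "ry": 0.0, "rz": 0.0, "claw": 0.6}, {"dx": 0.0, "dy": 0.0, "dz": 0.2, "rx": 0.0, "ry": 0.0, "rz": 0.0, "claw": 0.6}, {"dx": 0.0, "dy": 0.0, "dz": 0.19, "rx": 0.0, "ry": 0.0, "rz": 0.0, "claw": 0.6}, {"dx": 0.0, "dy": 0.0, "dz": 0.0, "rx": 0.0, "ry": 0.0, "rz": 0.0, "claw": 0.6}]}}

```text
time_s: 12.3
ee_pos: [0.4576, 0.1181, 0.1989]
eef_rot: [-3.139, -0.002, 2.487]
force: [0.8, -0.4, 0.0]
grip_width: 0.0372
grip_force: 0.0
```

Emit:
{"op": "step_arm", "data": {"plan": [{"dx": 0.0, "dy": 0.0, "dz": 0.0, "rx": 0.0, "ry": 0.0, "rz": 0.0, "claw": 0.84}, {"dx": 0.0, "dy": 0.0, "dz": 0.0, "rx": 0.0, "ry": 0.0, "rz": 0.0, "claw": 1.0}, {"dx": 0.0, "dy": 0.0, "dz": 0.0, "rx": 0.0, "ry": 0.0, "rz": 0.0, "claw": 1.0}, {"dx": 0.0, "dy": 0.0, "dz": 0.0, "rx": 0.0, "ry": 0.0, "rz": 0.0, "claw": 1.0}, {"dx": 0.0, "dy": 0.0, "dz": 0.0, "rx": 0.0, "ry": 0.0, "rz": 0.0, "claw": 1.0}], "grip_force": 10}}

```text
time_s: 12.8
ee_pos: [0.4585, 0.1187, 0.2014]
eef_rot: [3.141, 0.001, 2.488]
force: [0.0, -0.2, 4.6]
grip_width: 0.0138
grip_force: 10.0
```

Emit:
{"op": "step_arm", "data": {"plan": [{"dx": 0.0, "dy": 0.0, "dz": -0.04, "rx": 0.0, "ry": 0.0, "rz": 0.0, "claw": 1.0}, {"dx": 0.0, "dy": 0.0, "dz": 0.0, "rx": 0.0, "ry": 0.0, "rz": 0.0, "claw": 1.0}], "grip_force": 15}}

```text
time_s: 13.0
ee_pos: [0.4575, 0.1184, 0.2037]
eef_rot: [-3.139, -0.002, 2.488]
force: [1.0, -1.5, -10.8]
grip_width: 0.0135
grip_force: 15.0
```

Emit:
{"op": "step_arm", "data": {"plan": [{"dx": -0.005, "dy": 0.094, "dz": 0.0, "rx": 0.0, "ry": 0.0, "rz": 0.0667, "claw": 1.0}, {"dx": -0.005, "dy": 0.094, "dz": 0.0, "rx": 0.0, "ry": 0.0, "rz": 0.0667, "claw": 1.0}, {"dx": -0.005, "dy": 0.094, "dz": 0.0, "rx": 0.0, "ry": 0.0, "rz": 0.0667, "claw": 1.0}]}}

```text
time_s: 13.3
ee_pos: [0.4777, 0.1385, 0.2037]
eef_rot: [-3.139, -0.002, 2.17]
force: [-2.4, -0.2, -10.8]
grip_width: 0.0136
grip_force: 15.0
```

Emit:
{"op": "step_arm", "data": {"plan": [{"dx": -0.005, "dy": 0.094, "dz": 0.025, "rx": 0.0, "ry": 0.0, "rz": 0.0667, "claw": 1.0}, {"dx": -0.005, "dy": 0.094, "dz": 0.0, "rx": 0.0, "ry": 0.0, "rz": 0.0667, "claw": 1.0}, {"dx": -0.005, "dy": 0.094, "dz": 0.0, "rx": 0.0, "ry": 0.0, "rz": 0.0667, "claw": 1.0}]}}

```text
time_s: 13.6
ee_pos: [0.5041, 0.1517, 0.2033]
eef_rot: [3.14, -0.002, 1.856]
force: [-3.8, 6.8, 5.0]
grip_width: 0.0139
grip_force: 15.0
```

Emit:
{"op": "step_arm", "data": {"plan": [{"dx": -0.005, "dy": 0.094, "dz": 0.0, "rx": 0.0, "ry": 0.0, "rz": 0.0667, "claw": 1.0}, {"dx": -0.005, "dy": 0.094, "dz": 0.0, "rx": 0.0, "ry": 0.0, "rz": 0.0667, "claw": 1.0}, {"dx": -0.005, "dy": 0.094, "dz": 0.0, "rx": 0.0, "ry": 0.0, "rz": 0.0667, "claw": 1.0}]}}

```text
time_s: 13.9
ee_pos: [0.532, 0.1558, 0.2033]
eef_rot: [3.141, -0.004, 1.542]
force: [-3.5, 10.8, 4.6]
grip_width: 0.0132
grip_force: 15.0
```

Emit:
{"op": "step_arm", "data": {"plan": [{"dx": 0.02, "dy": 0.09, "dz": 0.0, "rx": 0.0, "ry": 0.0, "rz": 0.0667, "claw": 1.0}, {"dx": -0.003, "dy": 0.07, "dz": 0.0, "rx": 0.0, "ry": 0.0, "rz": 0.048, "claw": 1.0}, {"dx": -0.003, "dy": 0.07, "dz": 0.0, "rx": 0.0, "ry": 0.0, "rz": 0.048, "claw": 1.0}]}}

```text
time_s: 14.2
ee_pos: [0.5548, 0.1529, 0.2032]
eef_rot: [3.141, -0.001, 1.287]
force: [-4.4, 1.0, 5.1]
grip_width: 0.0136
grip_force: 15.0
```

Emit:
{"op": "step_arm", "data": {"plan": [{"dx": -0.002, "dy": 0.035, "dz": 0.0, "rx": 0.0, "ry": 0.0, "rz": 0.024, "claw": 1.0}, {"dx": 0.0, "dy": 0.0, "dz": 0.0, "rx": 0.0, "ry": 0.0, "rz": 0.0, "claw": 1.0}]}}

```text
time_s: 14.4
ee_pos: [0.5584, 0.1518, 0.2032]
eef_rot: [3.14, -0.001, 1.251]
force: [-0.9, 2.0, 5.8]
grip_width: 0.0135
grip_force: 15.0
```

Emit:
{"op": "step_arm", "data": {"plan": [{"dx": 0.0, "dy": 0.015, "dz": 0.0, "rx": 0.0, "ry": 0.0, "rz": 0.01, "claw": 1.0}, {"dx": 0.0, "dy": 0.01, "dz": 0.0, "rx": 0.0, "ry": 0.0, "rz": 0.007, "claw": 1.0}]}}

```text
time_s: 14.6
ee_pos: [0.5602, 0.1513, 0.2032]
eef_rot: [3.141, -0.001, 1.225]
force: [-2.9, 2.9, 5.4]
grip_width: 0.0134
grip_force: 15.0
```

Emit:
{"op": "step_arm", "data": {"plan": [{"dx": 0.0, "dy": 0.01, "dz": 0.0, "rx": 0.0, "ry": 0.0, "rz": 0.007, "claw": 1.0}, {"dx": 0.0, "dy": 0.01, "dz": 0.0, "rx": 0.0, "ry": 0.0, "rz": 0.007, "claw": 1.0}]}}

```text
time_s: 14.8
ee_pos: [0.5624, 0.1505, 0.2032]
eef_rot: [3.141, -0.001, 1.203]
force: [-1.1, 3.2, 6.2]
grip_width: 0.0133
grip_force: 15.0
```

Emit:
{"op": "step_arm", "data": {"plan": [{"dx": 0.0, "dy": 0.01, "dz": 0.0, "rx": 0.0, "ry": 0.0, "rz": 0.007, "claw": 1.0}, {"dx": 0.0, "dy": 0.01, "dz": 0.0, "rx": 0.0, "ry": 0.0, "rz": 0.007, "claw": 1.0}]}}

```text
time_s: 15.0
ee_pos: [0.5641, 0.1499, 0.2032]
eef_rot: [3.141, -0.001, 1.181]
force: [-3.5, 3.0, 6.2]
grip_width: 0.0132
grip_force: 15.0
```

Emit:
{"op": "step_arm", "data": {"plan": [{"dx": 0.0, "dy": 0.01, "dz": 0.0, "rx": 0.0, "ry": 0.0, "rz": 0.0, "claw": 1.0}, {"dx": 0.0, "dy": 0.01, "dz": 0.0, "rx": 0.0, "ry": 0.0, "rz": 0.0, "claw": 1.0}]}}

```text
time_s: 15.2
ee_pos: [0.5646, 0.1497, 0.203]
eef_rot: [-3.139, -0.001, 1.182]
force: [-17.8, 8.2, 11.3]
grip_width: 0.0135
grip_force: 15.0
```

The force jumped to about 18 N at about 66.7 degrees in world, so the lever is on its stop. I'll relax, open and lift clear.

Emit:
{"op": "step_arm", "data": {"plan": [{"dx": 0.0, "dy": -0.015, "dz": 0.0, "rx": 0.0, "ry": 0.0, "rz": 0.0, "claw": 0.8}, {"dx": 0.0, "dy": 0.0, "dz": 0.0, "rx": 0.0, "ry": 0.0, "rz": 0.0, "claw": 0.65}, {"dx": 0.0, "dy": 0.0, "dz": 0.0, "rx": 0.0, "ry": 0.0, "rz": 0.0, "claw": 0.65}, {"dx": 0.0, "dy": 0.0, "dz": -0.2, "rx": 0.0, "ry": 0.0, "rz": 0.0, "claw": 0.65}, {"dx": 0.0, "dy": 0.0, "dz": -0.3, "rx": 0.0, "ry": 0.0, "rz": 0.0, "claw": 0.65}, {"dx": 0.0, "dy": 0.0, "dz": -0.4, "rx": 0.0, "ry": 0.0, "rz": 0.0, "claw": 0.65}, {"dx": 0.4, "dy": 0.0, "dz": -0.2, "rx": 0.0, "ry": 0.0, "rz": 0.0, "claw": 0.65}, {"dx": 0.4, "dy": 0.0, "dz": 0.0, "rx": 0.0, "ry": 0.0, "rz": 0.0, "claw": 0.65}, {"dx": 0.0, "dy": -0.4, "dz": 0.0, "rx": 0.0, "ry": 0.0, "rz": 0.0, "claw": 0.65}, {"dx": 0.0, "dy": -0.4, "dz": 0.0, "rx": 0.0, "ry": 0.0, "rz": 0.0, "claw": 0.65}]}}

```text
time_s: 16.2
ee_pos: [0.5207, 0.2544, 0.3094]
eef_rot: [-3.139, 0.003, 1.181]
force: [0.3, -0.0, 0.1]
grip_width: 0.0331
grip_force: 0.0
```

```bash
python3 look.py; python3 - <<'E'
from h import *
p,W=cloud("side"); cv2.imwrite("pics/c6.png",cv2.resize(p["img"][140:290,230:390,::-1],(640,600),interpolation=2))
for n in("side","top"):
    p,W=cloud(n)
    m=(p["img"].max(2)<75)&(W[...,2]>.2)&(W[...,2]<.24)&(W[...,1]>.12)&(W[...,1]<.18)&(abs(W[...,0]-.56)<.05)
    q=W[m]; print(n,len(q),*( (np.median(q,0).round(4),q.min(0).round(3),q.max(0).round(3)) if len(q) else ()))
E
```

```text
190 201 75 0.3143868785153786
[(224, 75, [0.045, 0.134]), (225, 89, [0.047, 0.132]), (226, 88, [0.051, 0.132]), (227, 89, [0.052, 0.129]), (228, 87, [0.052, 0.125]), (229, 86, [0.048, 0.119]), (230, 113, [0.05, 0.117]), (231, 149, [0.049, 0.112]), (232, 158, [0.05, 0.11]), (233, 160, [0.05, 0.106]), (234, 161, [0.05, 0.103]), (235, 195, [0.05, 0.099]), (236, 177, [0.055, 0.099]), (237, 113, [0.052, 0.093]), (238, 51, [0.05, 0.088]), (239, 35, [0.052, 0.086]), (240, 39, [0.057, 0.087]), (241, 33, [0.055, 0.081]), (242, 33, [0.057, 0.079]), (243, 69, [0.055, 0.074]), (244, 117, [0.063, 0.076]), (245, 151, [0.065, 0.075])]
side 51 [0.56   0.1554 0.2212] [0.555 0.149 0.203] [0.566 0.159 0.237]
top 25 [0.5585 0.1502 0.2324] [0.554 0.147 0.203] [0.566 0.156 0.238]
```

View pics/c6.png

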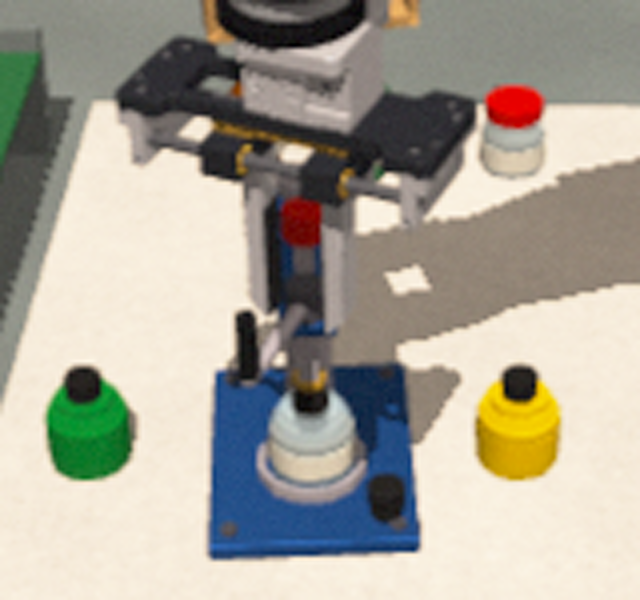

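The foot at (311,385) rests on the stopper at (311,400), the lever post is at (246,345), and the jars are undisturbed. The measured lever angle could be about 0.03 rad short of the stop. I'll nudge it once more with one open finger, which has no grip and so can't pull the lever back.

Emit:
{"op": "step_arm", "data": {"plan": [{"dx": 0.0, "dy": 0.4, "dz": 0.0, "rx": 0.0, "ry": 0.0, "rz": 0.0, "claw": 0.65}, {"dx": 0.0, "dy": 0.4, "dz": 0.0, "rx": 0.0, "ry": 0.0, "rz": 0.0, "claw": 0.65}, {"dx": -0.4, "dy": 0.0, "dz": 0.0, "rx": 0.0, "ry": 0.0, "rz": 0.0, "claw": 0.65}, {"dx": -0.4, "dy": 0.0, "dz": 0.2, "rx": 0.0, "ry": 0.0, "rz": 0.0, "claw": 0.65}, {"dx": 0.0, "dy": 0.0, "dz": 0.3, "rx": 0.0, "ry": 0.0, "rz": 0.0, "claw": 0.65}, {"dx": 0.0, "dy": 0.0, "dz": 0.3, "rx": 0.0, "ry": 0.0, "rz": 0.0, "claw": 0.65}, {"dx": 0.0, "dy": 0.0, "dz": 0.25, "rx": 0.0, "ry": 0.0, "rz": 0.0, "claw": 0.65}, {"dx": 0.0, "dy": 0.04, "dz": 0.0, "rx": 0.0, "ry": 0.0, "rz": 0.0, "claw": 0.65}]}}

```text
time_s: 17.2
ee_pos: [0.5677, 0.1464, 0.2039]
eef_rot: [-3.137, 0.003, 1.18]
force: [-0.2, -0.1, -0.3]
grip_width: 0.0329
grip_force: 0.0
```

Emit:
{"op": "step_arm", "data": {"plan": [{"dx": 0.0, "dy": 0.02, "dz": 0.0, "rx": 0.0, "ry": 0.0, "rz": 0.0, "claw": 0.65}, {"dx": 0.0, "dy": 0.01, "dz": 0.0, "rx": 0.0, "ry": 0.0, "rz": 0.0, "claw": 0.65}]}}

```text
time_s: 17.4
ee_pos: [0.5717, 0.1461, 0.2084]
eef_rot: [3.141, -0.001, 1.181]
force: [-3.3, 1.0, -1.7]
grip_width: 0.0325
grip_force: 1.5
```

Emit:
{"op": "step_arm", "data": {"plan": [{"dx": 0.0, "dy": 0.01, "dz": 0.0, "rx": 0.0, "ry": 0.0, "rz": 0.0, "claw": 0.65}, {"dx": 0.0, "dy": 0.01, "dz": 0.0, "rx": 0.0, "ry": 0.0, "rz": 0.0, "claw": 0.65}]}}

```text
time_s: 17.6
ee_pos: [0.573, 0.1458, 0.2082]
eef_rot: [3.141, -0.001, 1.181]
force: [-5.8, 1.7, 4.0]
grip_width: 0.0328
grip_force: 3.1
```

Emit:
{"op": "step_arm", "data": {"plan": [{"dx": 0.0, "dy": 0.01, "dz": 0.0, "rx": 0.0, "ry": 0.0, "rz": 0.0, "claw": 0.65}, {"dx": 0.0, "dy": 0.01, "dz": 0.0, "rx": 0.0, "ry": 0.0, "rz": 0.0, "claw": 0.65}]}}

```text
time_s: 17.8
ee_pos: [0.5735, 0.1457, 0.208]
eef_rot: [-3.139, -0.0, 1.182]
force: [-18.3, 5.3, 8.2]
grip_width: 0.0333
grip_force: 9.7
```

Emit:
{"op": "step_arm", "data": {"plan": [{"dx": 0.0, "dy": 0.01, "dz": 0.0, "rx": 0.0, "ry": 0.0, "rz": 0.0, "claw": 0.65}, {"dx": 0.0, "dy": 0.01, "dz": 0.0, "rx": 0.0, "ry": 0.0, "rz": 0.0, "claw": 0.65}]}}

```text
time_s: 18.0
ee_pos: [0.5739, 0.1456, 0.2079]
eef_rot: [-3.135, 0.001, 1.182]
force: [-28.8, 7.5, 12.3]
grip_width: 0.033
grip_force: 15.0
```

It's firmly on the stop. I'll centre the fingers, lift and retreat.

Emit:
{"op": "step_arm", "data": {"plan": [{"dx": 0.0, "dy": -0.06, "dz": 0.0, "rx": 0.0, "ry": 0.0, "rz": 0.0, "claw": 0.65}, {"dx": 0.0, "dy": -0.07, "dz": 0.0, "rx": 0.0, "ry": 0.0, "rz": 0.0, "claw": 0.65}, {"dx": 0.0, "dy": 0.0, "dz": -0.2, "rx": 0.0, "ry": 0.0, "rz": 0.0, "claw": 0.65}, {"dx": 0.0, "dy": 0.0, "dz": -0.4, "rx": 0.0, "ry": 0.0, "rz": 0.0, "claw": 0.65}, {"dx": 0.0, "dy": 0.0, "dz": -0.4, "rx": 0.0, "ry": 0.0, "rz": 0.0, "claw": 0.65}, {"dx": 0.4, "dy": 0.0, "dz": -0.2, "rx": 0.0, "ry": 0.0, "rz": 0.0, "claw": 0.65}, {"dx": 0.4, "dy": 0.0, "dz": 0.0, "rx": 0.0, "ry": 0.0, "rz": 0.0, "claw": 0.65}, {"dx": 0.4, "dy": -0.3, "dz": 0.0, "rx": 0.0, "ry": 0.0, "rz": 0.0, "claw": 0.65}, {"dx": 0.0, "dy": -0.4, "dz": 0.0, "rx": 0.0, "ry": 0.0, "rz": 0.0, "claw": 0.65}, {"dx": 0.0, "dy": 0.0, "dz": 0.0, "rx": 0.0, "ry": 0.0, "rz": 0.0, "claw": 0.65}]}}

```text
time_s: 19.0
ee_pos: [0.5426, 0.2893, 0.3273]
eef_rot: [3.142, -0.0, 1.185]
force: [0.0, -0.6, 0.9]
grip_width: 0.033
grip_force: 0.0
```

```bash
python3 look.py; python3 - <<'E'
from h import *
for n in("side","top"):
    p,W=cloud(n)
    m=(p["img"].max(2)<75)&(W[...,2]>.2)&(W[...,2]<.24)&(W[...,1]>.12)&(W[...,1]<.18)&(abs(W[...,0]-.56)<.05)
    q=W[m]; print(n,len(q),*( (np.median(q,0).round(4),q.min(0).round(3),q.max(0).round(3)) if len(q) else ()))
    if n=="side": cv2.imwrite("pics/c7.png",cv2.resize(p["img"][140:290,230:390,::-1],(640,600),interpolation=2))
E
```

```text
191 201 47 1.147516751160727
[(224, 75, [0.053, 0.141]), (225, 90, [0.05, 0.135]), (226, 89, [0.051, 0.132]), (227, 87, [0.046, 0.124]), (228, 87, [0.047, 0.122]), (229, 81, [0.049, 0.12]), (230, 87, [0.048, 0.115]), (231, 88, [0.046, 0.11]), (232, 86, [0.048, 0.108]), (233, 87, [0.049, 0.106]), (234, 85, [0.054, 0.106]), (235, 100, [0.053, 0.101]), (236, 101, [0.052, 0.097]), (237, 70, [0.053, 0.094]), (238, 39, [0.05, 0.088]), (239, 23, [0.05, 0.085]), (240, 25, [0.054, 0.084]), (241, 23, [0.057, 0.083]), (242, 23, [0.054, 0.077]), (243, 62, [0.057, 0.075]), (244, 117, [0.06, 0.074]), (245, 151, [0.063, 0.073])]
side 60 [0.5605 0.1557 0.2184] [0.555 0.148 0.2  ] [0.566 0.161 0.237]
top 25 [0.5588 0.1502 0.2322] [0.554 0.146 0.203] [0.566 0.156 0.236]
```

View pics/c7.png

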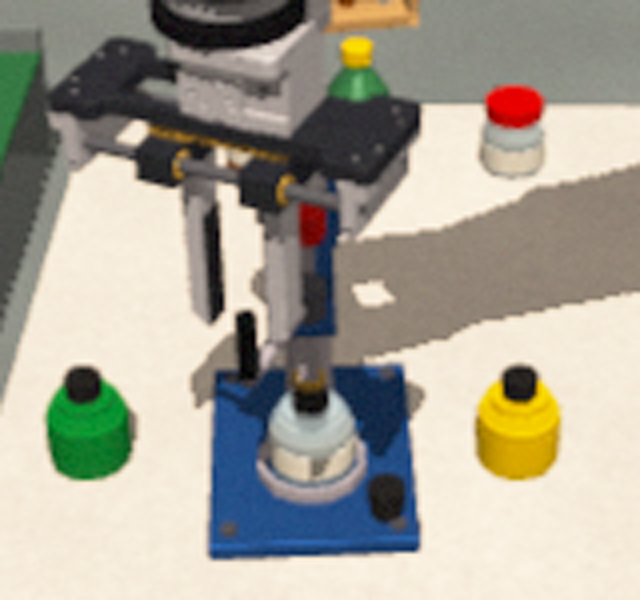

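The second push left the post in the same place at (246,345), so the lever is at its stop. The foot is still on the stopper at (311,392), and the gripper is clear of everything.

```bash
python3 -c "
from station import hand_in
print(hand_in())"
```

```text
the job is handed in; nothing more can be done
None
```

I handed the job in at about 19 s of the 51 s: the stop rod's foot rests on the jar's stopper with an estimated 4–5 N, the clamp lever is round against its stop, and the gripper is clear; in the final side view the jar and its neighbours stand where they were.

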